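# Change a charge hopper over from copper to brass

### The arm

A 6-joint arm with a two-finger parallel gripper is mounted at the origin on a cart in front of the work surface, level with it; the furniture and walls round the work are solid. World frame = base frame: x ahead of the robot, y to its left, z up, the work surface at z = 0. Lengths are in m, angles in degrees, forces in N, time in s.
With the tool pointing down it reaches from about 0.375 to 0.9 m from the base axis. Payload 3.1 kg.
Tool frame: the origin (TCP) lies midway between the tips of the shut fingers; the grasp point (between the pads) lies 19 mm behind it; z points along the fingers, y is the line along which they close (so a half turn about z gives the same grasp; the last joint's range is limited). The gripper opens to 87 mm and grips with 3 to 60 N. Pads are 19 mm wide; open, the fingers measure 117 mm over their backs; the gripper's body (75 mm by 190 mm) begins 51 mm behind the grasp point.
Start: joints at [-85.571, 30.224, 82.088, -0, 67.689, -10.227], TCP at [0.158, -0.605, 0.223] pointing down, gripper open.
Joint ranges: [-176.69, 176.69], [-43.24, 126.21], [12.49, 139.97], [-82, 262], [0, 151.66], [-163.58, 163.58]. Speed limits (degrees/s): [159.86, 159.86, 180, 180, 180, 180].

### API

Orientations are given as a 3x3 rotation matrix whose columns are the frame's x, y, z axes.
In Python, from rig import read_state, optics, bot gives the robot as it stands. The module is installed in compiled form; this text tells all that it offers.
- The arm moves only by the tool send_rows, never from a script. Its argument "commands" is a list of rows, each a list of 7 numbers: the turn, a rotation vector about the tool's x, y, z in units of 5 degrees (1.0 is 5 degrees), then the shift along the tool's x, y, z in units of 30 mm (1.0 is 30 mm), then the opening, from 0 (shut) to 1 (fully open). In form: [[rx, ry, rz, tx, ty, tz, gripper], ...]. A call has 1 to 20 rows; each row is the pose to reach, as a shift and turn from the pose commanded when the call began, along the tool's axes at that moment; what a row does not reach only later rows make up. A row lasts 1/12 s, in which the tool goes at most 41.7 mm and 7.16 degrees, less where a joint would pass 70% of its speed; a pose out of reach is approached as far as the arm can. A call with a gripper value outside its range is refused whole. The fingers move at their own pace and stop on an object; the grip force is fixed at half the most. Time passes only in rows, so rows that repeat a pose let the fingers close. It gives the time, the measured TCP pose, the force, the opening and the grip force at its end, in the units of the state.
- read_state(): the state, without advancing time (a new reading comes with each control period).
- optics.capture(name): name is "side" or "top" or "wrist"; returns a dict with "image" (480x640x3 uint8, blue, green, red), "intrinsics" (3x3 intrinsics, pixels), "extrinsics" (4x4, takes a point from world to camera coordinates); the wrist camera has in their place "T_tool_cam" (4x4, takes a point from camera to tool coordinates, whose origin is the TCP and whose axes are the flange's). Camera axes: x right, y down, z forward; pixel columns grow to the right and rows downward; lengths in m; the calibration is good to about 2 mm. A picture is of the moment at which its call begins: read the wrist's pose just before it. There is no depth.
- bot.hand_in(): hands the job in; it is judged then, once.
The state is a dict: "time_s": time; "joint_positions": joint angles; "qvel": joint speeds; "tau": joint torques, N m; "position": TCP position; "tcp_rot": TCP orientation; "force": force on the tool from outside, world axes, zero at the start; "moment": the same for the moment, N m; "opening": opening from 0.0 (shut) to 1.0 (fully open); "grasp_force": force on a finger pad.
Only numpy, scipy, OpenCV 4.12 (cv2) and the standard library are available. Lean on these libraries where they do the work, as an engineer would, in place of code of your own. Each camera call takes 0.05 s, during which the arm holds its last target. There are 200 camera calls.

### The job

Change the blue charge hopper over from copper to brass: draw its slide gate right out to the end stop so that the copper left inside drops into the tray underneath, then, with the gate open, pass the long brush down the shaft until its tip comes out below the gate and back up to the mouth, three times. Stand the brush back in its wooden stand and push the gate fully home; once the gate is shut, put all the brass ingots from the bench into the hopper. Leave the copper in the tray, and do not knock over the white bottle.

Things in the scene. Friction and masses are not known exactly. Their poses are not given: they have to be found in the camera images.
- hopper: Fixed blue charge hopper. Origin: centre of its foot, z up. Heights: tray 134 mm square, walls to 42, floor 4; gate at 85 to 91; above it a shaft 94 mm square inside (wall 4) up to 125, then a mouth flaring to 122 mm inside, 134 outside, at the rim, 163, the highest point. The gate draws out toward the hopper's -y between rails reaching 168 mm from the centre at height 97.
- hopper_mouth (a point): Centre of the hopper's mouth, at rim height, 163 mm above the bench; axes as the hopper's.
- gate (a joint): Travel of the slide gate, a steel plate that floors the shaft: 0 m is fully home (shaft shut), 0.100 m is drawn right out to its end stop (shaft fully open). It slides with about 3 N of friction and stays where it is left; it may start a little ajar.
- gate_grip (a point): Point on the centre line of the gate's upright red grip, 15 mm below its top; axes as the hopper's; moves with the gate. The grip is 36 mm wide (x) and 14 mm thick (y, the direction of sliding); its top is 150 mm above the bench, its foot 91 mm. It stands 130 mm from the hopper's centre (about 55 mm clear of the rim) when home.
- brush: Long brush, 190 mm, 0.08 kg, standing upright in its stand. Origin at the tip of the bristles, z along the brush to the end of the handle. Bristle head (rigid) 40 mm across from the tip to 75 mm, its tip tapered; thin stem; round green handle 22 mm across from 100 to 190 mm.
- brush_stand: Fixed square wooden stand, 60 mm outside, 48 mm inside, 75 mm high, with a flared brass collar on top that widens the mouth to about 76 mm at a height of 95 mm. Origin at the centre of its foot.
- brush_stand_floor (a point): Centre of the stand's inner floor, 6 mm above the bench; the brush's tip rests there.
- brass_1: Brass (yellow) ingot lying on the bench, 62 x 28 x 20 mm with rounded edges, 0.2 to 0.4 kg. Origin at the centre of its underside when laid flat, x along its length, z up through its thickness. Two to four of the brass ingots are present.
- brass_2: Brass (yellow) ingot lying on the bench, 62 x 28 x 20 mm with rounded edges, 0.2 to 0.4 kg. Origin at the centre of its underside when laid flat, x along its length, z up through its thickness. Two to four of the brass ingots are present.
- brass_3: Brass (yellow) ingot lying on the bench, 62 x 28 x 20 mm with rounded edges, 0.2 to 0.4 kg. Origin at the centre of its underside when laid flat, x along its length, z up through its thickness. Two to four of the brass ingots are present.
- brass_4: Brass (yellow) ingot lying on the bench, 62 x 28 x 20 mm with rounded edges, 0.2 to 0.4 kg. Origin at the centre of its underside when laid flat, x along its length, z up through its thickness. Two to four of the brass ingots are present.
- copper_1: Copper (reddish) ingot, left inside the hopper on the gate, 62 x 28 x 20 mm with rounded edges, 0.2 to 0.4 kg. Origin at the centre of its underside when laid flat, x along its length, z up through its thickness. One or both are present.
- copper_2: Copper (reddish) ingot, left inside the hopper on the gate, 62 x 28 x 20 mm with rounded edges, 0.2 to 0.4 kg. Origin at the centre of its underside when laid flat, x along its length, z up through its thickness. One or both are present.
- pickle_bottle: White square bottle with a red cap, 46 x 46 x 106 mm, a bystander standing loose at the back of the bench. Origin at the centre of its foot, z up.
There are look-alikes about, which are no part of the job. There is more than one size of the brush; the job needs the larger. What is shaped like the brush_stand but turquoise is not meant.

How it is judged:
By the outcome, as a careful person would: the job done as asked, in the order asked, and still so for the second after the job is handed in, with the robot touching nothing.
Of brass_1, brass_2, brass_3, brass_4 only 2 to 4 are there at a start; the rules pass over those that are not, and their reading is None.
Of copper_1, copper_2 only 1 to 2 are there at a start; the rules pass over those that are not, and their reading is None.
At some moment in a run one of brass_1, brass_2, brass_3, brass_4 may be knocked a few centimetres aside while the robot is not near it.
It also fails if it takes over 200 s, if anything falls off the work surface, if the arm or the gripper's body presses on something with over 40 N, if the wrist force passes 120 N, or if a joint passes its speed limit or range.

## Working session

There is one attempt and no reset: what is moved stays moved. The work goes in short steps, Python scripts to look and compute and a tool call to move; the robot and the scene stay as the last step left them, time stands still between calls to the robot, and variables do not carry over. Pictures are saved under pics/ and viewed, at most 14 in all, crops included, and the job is handed in when it is done.

Besides the shell and the picture viewer there is one more tool, called after "Request:" as a command line: name --pt "numbers of a row" for each row, then --argument value for the rest. send_rows: Moves the arm, as the interface text tells. Its arguments: {"type":"object","properties":{"commands":{"type":"array","items":{"type":"array","items":{"type":"number"}}}},"required":["commands"]}

```bash
mkdir -p pics
cat > h.py <<'E'
import numpy as np, cv2, json
from rig import read_state, optics, bot
def cap(n):
    s=read_state(); d=optics.capture(n); d['K']=np.array(d['intrinsics'],float)
    if 'extrinsics' in d: T=np.linalg.inv(np.array(d['extrinsics'],float))
    else:
        B=np.eye(4);B[:3,:3]=np.array(s['tcp_rot']);B[:3,3]=s['position'];T=B@np.array(d['T_tool_cam'],float)
    d['T']=T; return d
def ray(d,u,v):
    r=np.linalg.inv(d['K'])@[u,v,1]; return d['T'][:3,3], d['T'][:3,:3]@r
def onplane(d,u,v,z):
    o,r=ray(d,u,v); return o+r*(z-o[2])/r[2]
def proj(d,p):
    q=np.linalg.inv(d['T'])@np.append(p,1); q=d['K']@q[:3]; return q[:2]/q[2]
def rel(p):
    "world displacement target p -> tool units"
    s=read_state(); return np.round(np.array(s['tcp_rot']).T@(np.array(p)-s['position'])/.03,2)
E
python3 - <<'E'
from h import *
s=read_state(); print({k:np.round(v,3).tolist() for k,v in s.items()})
for n in('top','side','wrist'):
    d=cap(n); cv2.imwrite(f'pics/{n}0.png',d['image']); print(n,np.round(d['T'],3).tolist(),d['K'][0,0])
E
```

```text
{'time_s': 0.0, 'joint_positions': [-85.573, 30.278, 82.157, -0.001, 67.69, -10.229], 'qvel': [-0.037, 0.091, -0.032, 0.008, -0.008, -0.023], 'tau': [0.001, -44.004, -17.659, 0.063, 0.058, -0.0], 'position': [0.158, -0.604, 0.222], 'tcp_rot': [[0.967, 0.253, -0.0], [0.253, -0.967, 0.002], [0.0, -0.002, -1.0]], 'force': [-0.474, -0.503, -0.233], 'moment': [-0.024, -0.043, -0.008], 'grasp_force': 0.0, 'opening': 0.997}
top [[0.016, -0.994, 0.106, 0.429], [-1.0, -0.015, 0.014, 0.109], [-0.012, -0.106, -0.994, 1.019], [0.0, 0.0, 0.0, 1.0]] 447.0382335099231
side [[-0.982, -0.117, 0.151, 0.333], [-0.19, 0.527, -0.829, 1.285], [0.017, -0.842, -0.539, 0.878], [0.0, 0.0, 0.0, 1.0]] 584.9325033536608
wrist [[0.253, -0.933, -0.258, 0.229], [-0.968, -0.244, -0.065, -0.588], [-0.002, 0.266, -0.964, 0.383], [0.0, 0.0, 0.0, 1.0]] 333.51044000090735
```

View pics/top0.png

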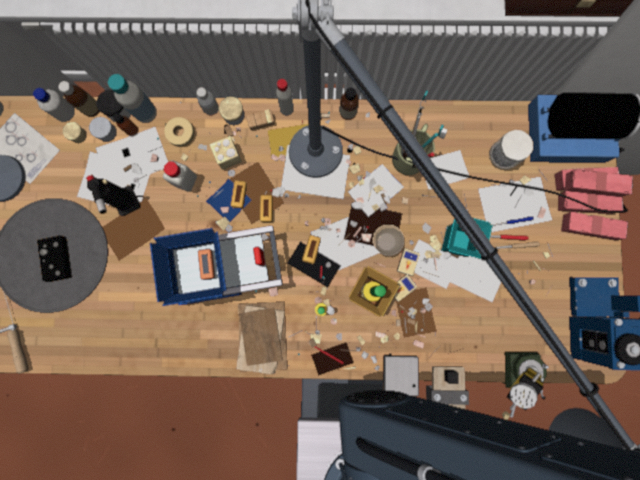

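View pics/side0.png

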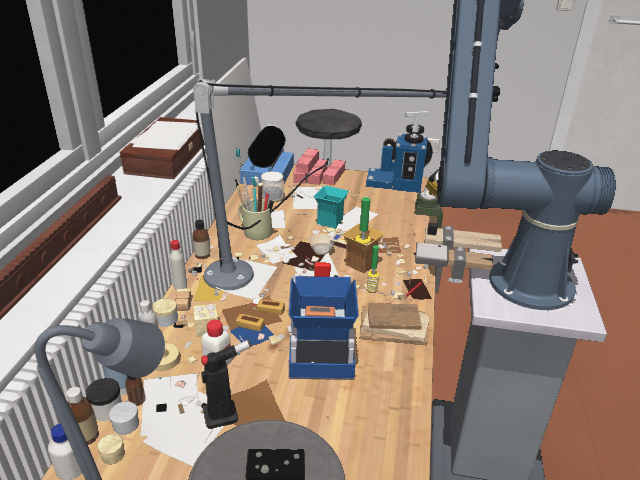

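Run:
```python
import cv2
a=cv2.imread('pics/top0.png')[150:350,140:440]; cv2.imwrite('pics/c1.png',cv2.resize(a,None,fx=2.66,fy=2.66,interpolation=2))
a=cv2.imread('pics/side0.png')[180:390,180:450]; cv2.imwrite('pics/c2.png',cv2.resize(a,None,fx=2.8,fy=2.8,interpolation=2))
```

```text
(no output)
```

View pics/c1.png

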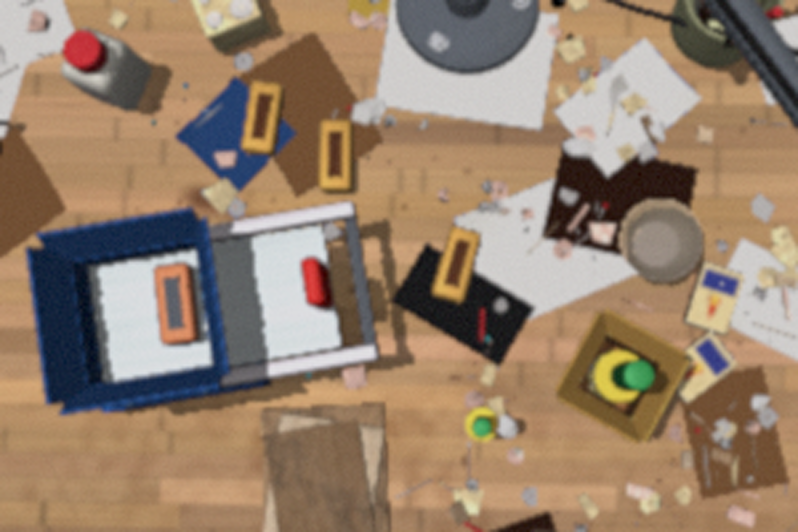

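View pics/c2.png

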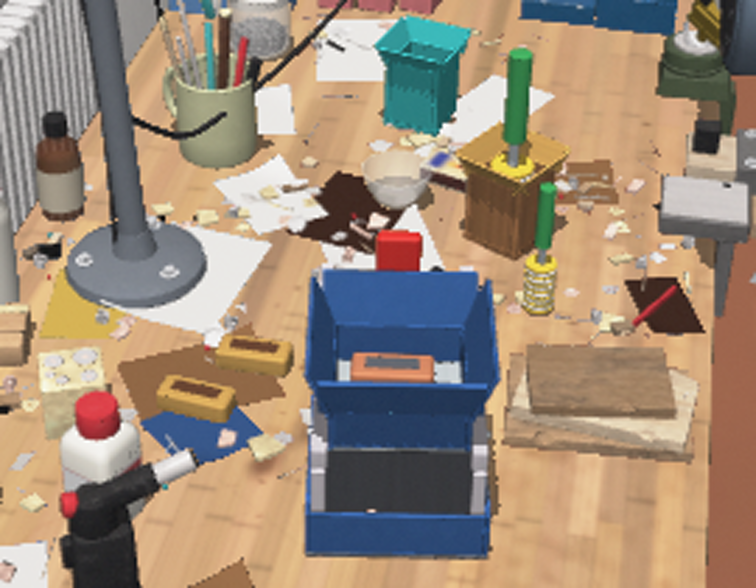

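```bash
cat >> h.py <<'E'
def tri(d1,p1,d2,p2):
    o1,r1=ray(d1,*p1);o2,r2=ray(d2,*p2);A=np.stack([r1,-r2],1);t=np.linalg.lstsq(A,o2-o1,rcond=None)[0]
    a=o1+r1*t[0];b=o2+r2*t[1];return (a+b)/2,np.linalg.norm(a-b)
E
python3 - <<'E'
from h import *
t=cap('top');s=cap('side')
T=lambda x,y:(140+x/2.66,150+y/2.66); S=lambda x,y:(180+x/2.8,180+y/2.8)
P=lambda u,v,z:np.round(onplane(t,*T(u,v),z),3)
print('rim',[P(*c,.163) for c in [(30,250),(195,212),(230,380),(62,412)]])
print('rail',[P(*c,.097) for c in [(352,203),(377,357)]])
print('grip',P(315,281,.150), tri(t,T(315,281),s,S(398,235)))
for n,c in dict(b1=(262,116),b2=(337,155),b3=(456,264)).items(): print(n,P(*c,.02))
for n,c in dict(b1=((268,84),(256,150)),b2=((338,122),(335,188)),b3=((467,230),(444,298))).items():
    a,b=P(*c[0],.02),P(*c[1],.02); v=a-b; print(n,a,b,np.degrees(np.arctan2(v[1],v[0])))
print('brushtop',P(634,375,.196),tri(t,T(634,375),s,S(520,53)))
print('stand collar',[P(*c,.095) for c in [(603,312),(690,360),(642,440),(557,385)]])
print('bottle cap',P(86,50,.106), 'lamp base',P(466,10,0))
print('boom top',tri(t,(314,8),s,(205,95)))
o,r=ray(t,330,25);_,r2=ray(t,590,388);n1=np.cross(r,r2)
o2,q=ray(s,215,88);_,q2=ray(s,440,94);n2=np.cross(q,q2)
d=np.cross(n1,n2);d/=np.linalg.norm(d)
p=np.linalg.lstsq(np.stack([n1,n2,d]),np.array([n1@o,n2@o2,0]),rcond=None)[0]
print('boom line',p,d)
for uv in [(330,25),(440,170),(590,388),(620,430)]:
    o,r=ray(t,*uv);k=np.linalg.lstsq(np.stack([r,-d],1),p-o,rcond=None)[0];print(np.round(o+r*k[0],3))
E
```

```text
rim [array([0.518, 0.441, 0.163]), array([0.548, 0.321, 0.163]), array([0.427, 0.291, 0.163]), array([0.402, 0.411, 0.163])]
rail [array([0.566, 0.215, 0.097]), array([0.446, 0.192, 0.097])]
grip [0.5   0.234 0.15 ] (array([0.50108594, 0.23466943, 0.14717107]), np.float64(0.0019661112746526157))
b1 [0.652 0.303 0.02 ]
b2 [0.619 0.237 0.02 ]
b3 [0.527 0.134 0.02 ]
b1 [0.68  0.298 0.02 ] [0.622 0.307 0.02 ] -8.820379552021057
b2 [0.647 0.237 0.02 ] [0.59  0.238 0.02 ] -1.0050860052541812
b3 [0.556 0.125 0.02 ] [0.498 0.144 0.02 ] -18.138082155597292
brushtop [0.435 0.006 0.196] (array([0.43486656, 0.00615475, 0.19786813]), np.float64(0.00062866793800519))
stand collar [array([0.484, 0.017, 0.095]), array([ 0.448, -0.05 ,  0.095]), array([ 0.386, -0.013,  0.095]), array([0.427, 0.053, 0.095])]
bottle cap [0.684 0.427 0.106] lamp base [0.754 0.13  0.   ]
boom top (array([0.79054389, 0.12404362, 0.47264908]), np.float64(0.012938078141039477))
boom line [ 0.19616015 -0.34406454  0.36635007] [-0.77930767 -0.60758777 -0.1533514 ]
[0.771 0.104 0.479]
[ 0.592 -0.043  0.446]
[ 0.306 -0.258  0.388]
[ 0.248 -0.303  0.377]
```

Run:
```python
import cv2,numpy as np
a=cv2.resize(cv2.imread('pics/top0.png')[330:480,320:640],None,fx=2.2,fy=2.2)
b=cv2.resize(cv2.imread('pics/side0.png')[20:170,400:640],None,fx=1.76,fy=1.76)
c=np.zeros((a.shape[0]+b.shape[0],a.shape[1],3),np.uint8);c[:a.shape[0]]=a;c[a.shape[0]:,:b.shape[1]]=b
w=cv2.imread('pics/wrist0.png');w=cv2.resize(w,None,fx=.42,fy=.42);c[a.shape[0]:a.shape[0]+w.shape[0],-w.shape[1]-8:-8]=w
cv2.imwrite('pics/c3.png',c)
```

```text
(no output)
```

View pics/c3.png

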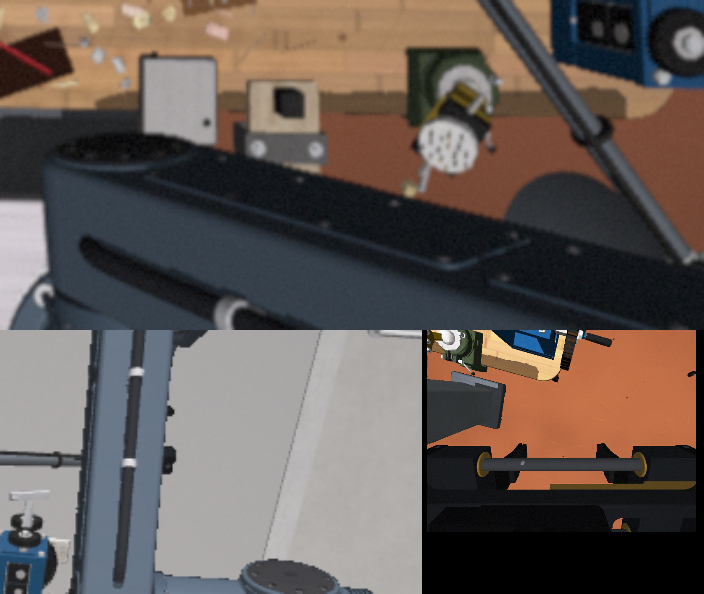

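Request:
send_rows --pt "0 0 0 0 0 -1 1" --pt "0 0 0 0 0 -2 1" --pt "0 0 0 0 0 -3 1" --pt "0 0 0 0 0 -4 1" --pt "0 0 0 0 0 -5 1" --pt "0 0 0 0 0 -6 1" --pt "0 0 0 0 0 -7 1" --pt "0 0 0 0 0 -8 1" --pt "0 0 0 0 0 -9 1" --pt "0 0 0 0 0 -10 1" --pt "0 0 0 0 0 -11 1" --pt "0 0 0 0 0 -11 1"

```text
time_s: 1.25
position: [0.1583, -0.6058, 0.5599]
tcp_rot: [[0.967, 0.253, 0.001], [0.253, -0.967, -0.013], [-0.002, 0.013, -1.0]]
force: [0.2, 0.7, 1.3]
opening: 1.0
grasp_force: 0.0
```

Request:
send_rows --pt "0 0 0 1.2 -0.4 0 1" --pt "0 0 0 2.4 -0.9 0 1" --pt "0 0 0 3.6 -1.3 0 1" --pt "0 0 0 4.8 -1.8 0 1" --pt "0 0 0 6 -2.2 0 1" --pt "0 0 0 7.2 -2.7 0 1" --pt "0 0 0 8.4 -3.1 0 1" --pt "0 0 0 9.6 -3.6 0 1" --pt "0 0 0 11 -4.2 0 1" --pt "0 0 0 11.7 -5.3 0 1" --pt "0 0 0 12.4 -6.4 0 1" --pt "0 0 0 13.1 -7.5 0 1" --pt "0 0 0 13.8 -8.6 0 1" --pt "0 0 0 14.5 -9.7 0 1" --pt "0 0 0 15.2 -10.8 0 1" --pt "0 0 0 15.9 -11.9 0 1" --pt "0 0 0 16.6 -13 0 1" --pt "0 0 0 17.4 -14.1 0 1" --pt "0 0 0 18.1 -15.2 0 1" --pt "0 0 0 18.7 -16 0 1"

```text
time_s: 2.92
position: [0.5795, 0.0049, 0.5522]
tcp_rot: [[0.967, 0.255, -0.001], [0.255, -0.967, 0.001], [-0.0, -0.001, -1.0]]
force: [-0.2, 0.2, 0.6]
opening: 0.999
grasp_force: 0.0
```

Request:
send_rows --pt "0 0 0 0 -1.2 0 0.8" --pt "0 0 0 -0.1 -2.4 0 0.8" --pt "0 0 0 -0.2 -3.6 0 0.6" --pt "0 0 0 -0.3 -4.8 0 0.5" --pt "0 0 0 -0.4 -6 0 0.5" --pt "0 0 0 -0.5 -7.2 0 0.5" --pt "0 0 0 -0.6 -8.1 0 0.5" --pt "0 0 0 -0.6 -8.1 0 0.5" --pt "0 0 0 -0.6 -8.1 0 0.5" --pt "0 0 0 -0.6 -8.1 0 0.5"

```text
time_s: 3.75
position: [0.5006, 0.2318, 0.5521]
tcp_rot: [[0.967, 0.253, -0.0], [0.253, -0.967, -0.001], [-0.001, 0.001, -1.0]]
force: [-1.0, 0.6, -0.6]
opening: 0.505
grasp_force: 0.0
```

Run:
```python
from h import *
s=read_state(); print(np.round(s['position'],4),np.round(s['joint_positions'],1),np.round(s['tcp_rot'],3).tolist())
d=cap('wrist');cv2.imwrite('pics/w1.png',d['image'])
```

```text
[0.5006 0.2318 0.5521] [ 13.3  13.1  59.2  -0.  107.8  88.6] [[0.967, 0.253, -0.0], [0.253, -0.967, -0.001], [-0.001, 0.001, -1.0]]
```

View pics/w1.png

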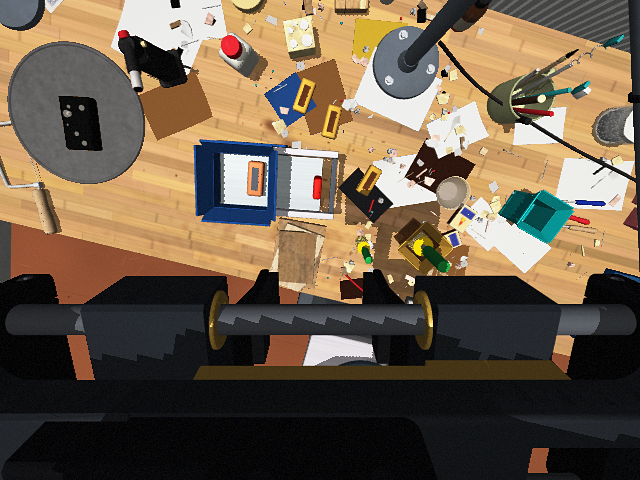

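Run:
```python
from h import *
d=cap('wrist');t=cap('top')
P=lambda u,v,z:np.round(onplane(d,u,v,z),3)
print('rim',[P(*c,.163) for c in [(196,143),(277,148),(275,223),(200,220)]])
hsv=cv2.cvtColor(d['image'],cv2.COLOR_BGR2HSV)
def blobs(hsv,lo,hi,roi):
    m=cv2.inRange(hsv,lo,hi);z=np.zeros_like(m);x0,y0,x1,y1=roi;z[y0:y1,x0:x1]=m[y0:y1,x0:x1]
    return sorted([(cv2.contourArea(c),cv2.minAreaRect(c)) for c in cv2.findContours(z,0,1)[0] if cv2.contourArea(c)>15],key=lambda a:-a[0])[:4]
for a,r in blobs(hsv,(0,170,120),(5,255,255),(290,160,340,215)): print('grip',a,r,P(*r[0],.14))
th=cv2.cvtColor(t['image'],cv2.COLOR_BGR2HSV)
for a,r in blobs(th,(0,170,100),(6,255,255),(240,230,275,280)): print('gript',a,r,onplane(t,*r[0],.145))
for n,h,i in (('w',hsv,d),('t',th,t)):
  for a,r in blobs(h,(14,120,110),(28,255,255),(260,70,390,200) if n=='w' else (220,170,330,270)):
    b=cv2.boxPoints(r);e=sorted([(np.linalg.norm(b[k]-b[k-1]),k) for k in range(4)])[-1][1]
    v=onplane(i,*b[e],.02)-onplane(i,*b[e-1],.02);print(n,'brass',a,np.round(onplane(i,*r[0],.02),3),np.degrees(np.arctan2(v[1],v[0]))%180,r[1])
for a,r in blobs(hsv,(14,120,110),(28,255,255),(395,220,450,275)): print('yel',a,r)
```

```text
rim [array([0.526, 0.44 , 0.163]), array([0.55 , 0.313, 0.163]), array([0.43 , 0.29 , 0.163]), array([0.403, 0.414, 0.163])]
grip 127.0 ((316.5, 188.0), (7.0, 20.0), 0.0) [0.502 0.236 0.14 ]
gript 76.5 ((258.06756591796875, 255.9054412841797), (16.604297637939453, 6.082762718200684), 80.53767395019531) [0.49974663 0.23555618 0.145     ]
w brass 9262.0 [0.594 0.245 0.02 ] 104.5776246665682 (129.0, 129.0)
w brass 183.0 [0.521 0.222 0.02 ] 10.877179321692694 (8.193410873413086, 30.849971771240234)
w brass 38.0 [0.478 0.214 0.02 ] 59.71150280200456 (11.31370735168457, 5.656853675842285)
t brass 280.0 [0.527 0.135 0.02 ] 165.18939771800507 (12.911890983581543, 26.647947311401367)
t brass 39.5 [0.689 0.285 0.02 ] 11.067149696085352 (16.111101150512695, 6.904757499694824)
t brass 36.0 [0.652 0.274 0.02 ] 14.501235584735184 (21.436607360839844, 6.820739269256592)
t brass 16.5 [0.597 0.257 0.02 ] 90.80570195993181 (3.0, 9.0)
yel 679.0 ((413.5, 248.0), (37.0, 52.0), 0.0)
yel 280.0 ((443.7474060058594, 236.97987365722656), (47.80244064331055, 20.688688278198242), 64.09349060058594)
yel 37.5 ((400.5, 225.0), (10.0, 11.0), 90.0)
yel 19.0 ((433.25006103515625, 273.7500305175781), (11.31370735168457, 10.60660171508789), 45.0)
```

Request:
send_rows --pt "0 0 0.7 0.1 -0.1 1.3 0.5" --pt "0 0 0.7 0.1 -0.1 2.6 0.5" --pt "0 0 0.7 0.1 -0.1 3.9 0.5" --pt "0 0 0.7 0.1 -0.1 5.2 0.5" --pt "0 0 0.7 0.1 -0.1 6.5 0.5" --pt "0 0 0.7 0.1 -0.1 7.8 0.5" --pt "0 0 0.7 0.1 -0.1 9.1 0.5" --pt "0 0 0.7 0.1 -0.1 10.4 0.5" --pt "0 0 0.7 0.1 -0.1 11.7 0.5" --pt "0 0 0.7 0.1 -0.1 11.7 0.5" --pt "0 0 0.7 0.1 -0.1 11.7 0.5"

```text
time_s: 4.82
position: [0.502, 0.2346, 0.2001]
tcp_rot: [[0.981, 0.192, -0.005], [0.192, -0.981, -0.001], [-0.005, 0.0, -1.0]]
force: [0.5, -0.8, 1.0]
opening: 0.497
grasp_force: 0.0
```

Run:
```python
from h import *
s=read_state(); print(np.round(s['position'],4))
d=cap('wrist');cv2.imwrite('pics/w2.png',d['image'])
print(proj(d,np.array([.501,.2357,.15])),proj(d,np.array([.501,.2357,.135])))
h=cv2.cvtColor(d['image'],cv2.COLOR_BGR2HSV);m=cv2.inRange(h,(0,170,60),(6,255,255))
for c in cv2.findContours(m,0,1)[0]:
    if cv2.contourArea(c)>200: r=cv2.boundingRect(c);print(r,onplane(d,r[0],r[1],.15),onplane(d,r[0]+r[2],r[1],.15))
```

```text
[0.502  0.2346 0.2001]
[315.36220347 259.23047358] [315.66468365 252.21493297]
(306, 215, 20, 65) [0.52955556 0.2473134  0.15      ] [0.532032   0.23462853 0.15      ]
```

View pics/w2.png

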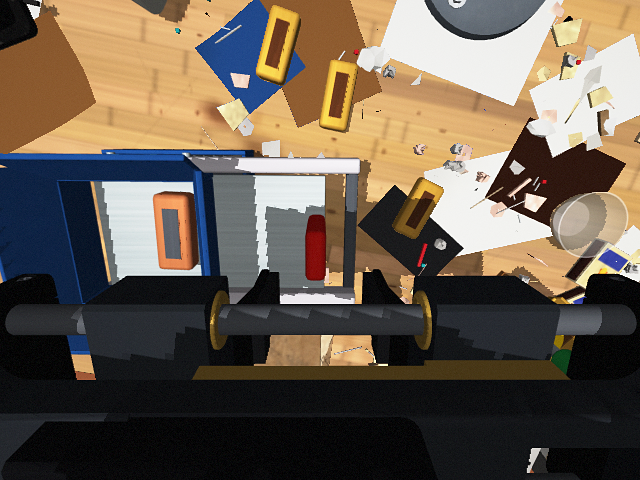

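Request:
send_rows --pt "0 0 0 0 0 0.9 0.5" --pt "0 0 0 0 0 1.8 0.5" --pt "0 0 0 0 0 2.7 0.5" --pt "0 0 0 0 0 2.7 0.5" --pt "0 0 0 0 0 2.7 0.0" --pt "0 0 0 0 0 2.7 0.0" --pt "0 0 0 0 0 2.7 0.0" --pt "0 0 0 0 0 2.7 0.0" --pt "0 0 0 0 0 2.7 0.0" --pt "0 0 0 0 0 2.7 0.0"

```text
time_s: 5.7
position: [0.5036, 0.2367, 0.122]
tcp_rot: [[0.981, 0.192, 0.003], [0.192, -0.981, 0.002], [0.003, -0.001, -1.0]]
force: [-0.6, 2.5, 6.6]
opening: 0.16
grasp_force: 30.0
```

Request:
send_rows --pt "0 0 0 0 0.3 0 0" --pt "0 0 0 0 0.6 0 0" --pt "0 0 0 0 0.9 0 0" --pt "0 0 0 0 1.2 0 0" --pt "0 0 0 0 1.5 0 0" --pt "0 0 0 0 1.8 0 0" --pt "0 0 0 0 2.1 0 0" --pt "0 0 0 0 2.4 0 0" --pt "0 0 0 0 2.7 0 0" --pt "0 0 0 0 3 0 0" --pt "0 0 0 0 3.2 0 0" --pt "0 0 0 0 3.3 0 0" --pt "0 0 0 0 3.3 0 0" --pt "0 0 0 0 3.3 0 0"

```text
time_s: 6.87
position: [0.521, 0.144, 0.1219]
tcp_rot: [[0.982, 0.19, -0.0], [0.19, -0.982, 0.009], [0.002, -0.009, -1.0]]
force: [-3.2, 18.3, 8.2]
opening: 0.159
grasp_force: 30.0
```

Request:
send_rows --pt "0 0 0 0 0.1 0 0" --pt "0 0 0 0 0.2 0 0" --pt "0 0 0 0 0.2 0 0" --pt "0 0 0 0 0.2 0 0"

```text
time_s: 7.2
position: [0.5209, 0.1438, 0.1218]
tcp_rot: [[0.982, 0.186, -0.002], [0.186, -0.982, 0.019], [0.002, -0.019, -1.0]]
force: [-3.8, 37.2, 7.6]
opening: 0.158
grasp_force: 30.0
```

Request:
send_rows --pt "0 0 0 0 -0.2 0 0" --pt "0 0 0 0 -0.3 0 0" --pt "0 0 0 0 -0.3 0 0.5" --pt "0 0 0 0 -0.3 0 0.5" --pt "0 0 0 0 -0.3 0 0.5" --pt "0 0 0 0 -0.3 0 0.5" --pt "0 0 0 0 -0.3 -1 0.5" --pt "0 0 0 0 -0.3 -2.2 0.5" --pt "0 0 0 0 -0.3 -3.4 0.5" --pt "0 0 0 0 -0.3 -4.6 0.5" --pt "0 0 0 0 -0.3 -5.8 0.5" --pt "0 0 0 0 -0.3 -7 0.5" --pt "0 0 0 0 -0.3 -7 0.5"

```text
time_s: 8.28
position: [0.5256, 0.1415, 0.3383]
tcp_rot: [[0.981, 0.193, 0.016], [0.193, -0.981, 0.001], [0.016, 0.002, -1.0]]
force: [0.6, 0.6, 0.3]
opening: 0.494
grasp_force: 0.0
```

Run:
```python
from h import *
s=read_state(); print(np.round(s['position'],4))
d=cap('wrist');t=cap('top');sd=cap('side')
c=np.zeros((480,800,3),np.uint8);c[:,:480]=d['image'][:, :480];c[:270,480:]=cv2.resize(t['image'][220:320,140:290],(320,213))[:270] if 0 else cv2.resize(t['image'][200:335,140:300],(320,270));c[270:,480:]=cv2.resize(sd['image'][240:390,240:468],(320,210))
cv2.imwrite('pics/c4.png',c)
hw=cv2.cvtColor(t['image'],cv2.COLOR_BGR2HSV);m=cv2.inRange(hw,(0,170,100),(6,255,255))
m[:,:240]=0;m[:230]=0;m[285:]=0;m[:,320:]=0
for k in cv2.findContours(m,0,1)[0]:
    r=cv2.minAreaRect(k);print(r,onplane(t,*r[0],.145))
```

```text
[0.5256 0.1415 0.3383]
((306.5, 251.0), (8.0, 5.0), 90.0) [0.51085032 0.14052896 0.145     ]
```

View pics/c4.png

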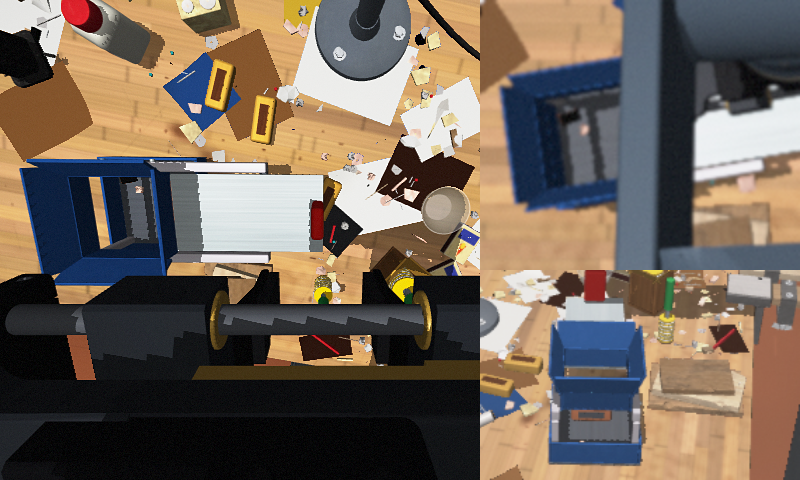

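Request:
send_rows --pt "0 0 -1.4 0 0 0 0.6" --pt "0 0 -2.8 0 0 0 0.6" --pt "0 0 -4.2 0 0 0 0.6" --pt "0 0 -5.6 0 0 0 0.6" --pt "0 0 -7 0 0 0 0.6" --pt "0 0 -8.4 0 0 0 0.6" --pt "0 0 -9.8 0 0 0 0.6" --pt "0 0 -11.2 0 0 0 0.6" --pt "0 0 -12.6 -0.5 0.5 0 0.6" --pt "0 0 -14 -1 1 0 0.6" --pt "0 0 -15.4 -1.5 1.5 0 0.6" --pt "0 0 -16.8 -2 2 0.2 0.6" --pt "0 0 -18.2 -2.5 2.5 0.5 0.6" --pt "0 0 -19.6 -3 3 0.8 0.6" --pt "0 0 -21 -3.5 3.5 1 0.6" --pt "0 0 -21 -3.8 3.9 1.2 0.6" --pt "0 0 -21 -3.8 3.9 1.2 0.6" --pt "0 0 -21 -3.8 3.9 1.2 0.6"

```text
time_s: 9.93
position: [0.4309, 0.0047, 0.293]
tcp_rot: [[-0.438, 0.899, -0.004], [0.899, 0.438, 0.001], [0.003, -0.003, -1.0]]
force: [-0.0, 0.2, 0.3]
opening: 0.599
grasp_force: 0.0
```

Run:
```python
from h import *
s=read_state(); print(np.round(s['position'],4),np.round(s['joint_positions'],1),np.round(s['tcp_rot'],3).tolist())
w=cap('wrist');sd=cap('side')
def green(d,roi):
    h=cv2.cvtColor(d['image'],cv2.COLOR_BGR2HSV);m=cv2.inRange(h,(50,150,50),(75,255,255));z=m*0;x0,y0,x1,y1=roi;z[y0:y1,x0:x1]=m[y0:y1,x0:x1]
    k=max(cv2.findContours(z,0,1)[0],key=cv2.contourArea);return k.reshape(-1,2)
k=green(sd,(340,180,400,260));print('side bbox',k.min(0),k.max(0))
c=(k.min(0)+k.max(0))/2.; 
# side axis line vs z=heights: top of handle px -> plane
o,r=ray(sd,c[0],k[:,1].min()+4)
print('side top at z.196',onplane(sd,c[0],k[:,1].min()+4,.196))
k=green(w,(0,0,640,480));print('wrist bbox',k.min(0),k.max(0)); print('pred',proj(w,np.array([.4355,.005,.196])),proj(w,np.array([.4355,.005,.106])))
cv2.imwrite('pics/w3.png',w['image'])
```

```text
[0.4309 0.0047 0.293 ] [-14.3   9.7 102.8   0.   67.7 -40.3] [[-0.438, 0.899, -0.004], [0.899, 0.438, 0.001], [0.003, -0.003, -1.0]]
side bbox [362 198] [369 214]
side top at z.196 [0.43414882 0.01865245 0.196     ]
wrist bbox [313 210] [338 254]
pred [326.43013203 238.94847386] [325.20173174 216.34954353]
```

View pics/w3.png

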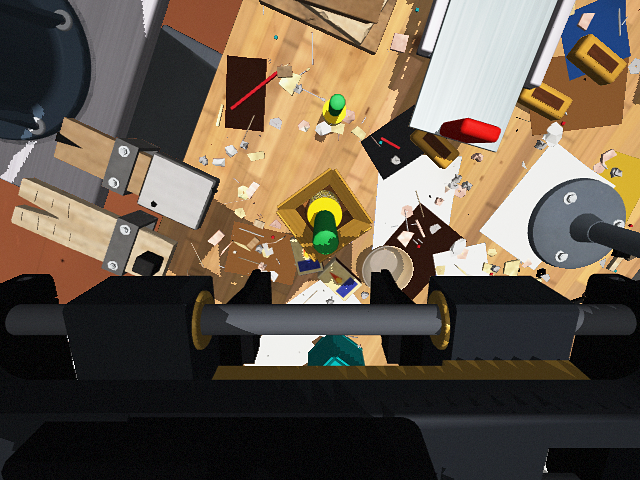

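Request:
send_rows --pt "0 0 0 0 0.1 0.8 0.6" --pt "0 0 0 0 0.1 1.6 0.6" --pt "0 0 0 0 0.1 2.4 0.6" --pt "0 0 0 0 0.1 3.2 0.6" --pt "0 0 0 0 0.1 4 0.6" --pt "0 0 0 0 0.1 4.6 0.6" --pt "0 0 0 0 0.1 4.6 0.6" --pt "0 0 0 0 0.1 4.6 0.4" --pt "0 0 0 0 0.1 4.6 0.2" --pt "0 0 0 0 0.1 4.6 0" --pt "0 0 0 0 0.1 4.6 0" --pt "0 0 0 0 0.1 4.6 0" --pt "0 0 0 0 0.1 4.6 0" --pt "0 0 0 0 0.1 4.6 0"

```text
time_s: 11.2
position: [0.4351, 0.006, 0.1573]
tcp_rot: [[-0.441, 0.898, 0.001], [0.898, 0.441, -0.001], [-0.001, 0.001, -1.0]]
force: [-0.6, 0.1, 4.7]
opening: 0.243
grasp_force: 30.0
```

Request:
send_rows --pt "0 0 0 0 0 -0.5 0" --pt "0 0 0 0 0 -1 0" --pt "0 0 0 0 0 -1.6 0" --pt "0 0 0 0 0 -2.2 0" --pt "0 0 0 0 0 -2.8 0" --pt "0 0 0 0 0 -3.4 0" --pt "0 0 0 0 0 -4 0" --pt "0 0 0 0 0 -4.6 0" --pt "0 0 0 0 0 -5.2 0" --pt "0 0 0 0 0 -5.8 0" --pt "0 0 0 0 0 -6.4 0" --pt "0 0 0 0 0 -6.4 0" --pt "0 0 0 0 0 -6.4 0"

```text
time_s: 12.28
position: [0.4349, 0.0061, 0.3488]
tcp_rot: [[-0.441, 0.898, 0.002], [0.898, 0.441, -0.0], [-0.001, 0.001, -1.0]]
force: [-1.0, -0.1, -1.3]
opening: 0.245
grasp_force: 30.0
```

Run:
```python
from h import *
s=read_state(); print(np.round(s['position'],4),s['opening'],s['force'])
print(rel([.477,.364,.37]))
d=cap('side');a=cv2.resize(d['image'][120:380,240:480],None,fx=2.3,fy=2.3);cv2.imwrite('pics/s3.png',a)
```

```text
[0.4349 0.0061 0.3488] 0.24546659142296245 [-1.01443184 -0.06809414 -1.2566748 ]
[10.09  6.52 -0.71]
```

View pics/s3.png

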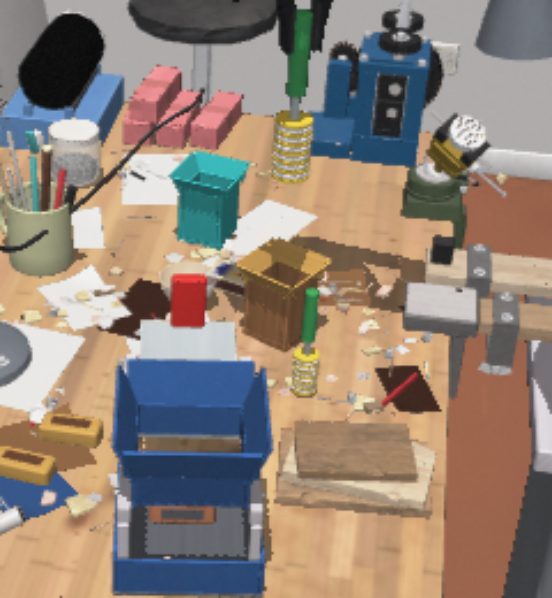

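Request:
send_rows --pt "0 0 0 0.8 0.5 -0.4 0" --pt "0 0 0 1.6 1 -0.4 0" --pt "0 0 0 2.4 1.6 -0.4 0" --pt "0 0 0 3.2 2.1 -0.4 0" --pt "0 0 0 4 2.6 -0.4 0" --pt "0 0 0 4.8 3.1 -0.4 0" --pt "0 0 0 5.6 3.7 -0.4 0" --pt "0 0 0 6.4 4.2 -0.4 0" --pt "0 0 0 7.2 4.7 -0.4 0" --pt "0 0 0 8 5.2 -0.4 0" --pt "0 0 0 8.8 5.8 -0.4 0" --pt "0 0 0 9.6 6.3 -0.4 0" --pt "0 0 0 10.1 6.6 -0.4 0" --pt "0 0 0 10.1 6.6 -0.4 0" --pt "0 0 0 10.1 6.6 -0.4 0" --pt "0 0 0 10.1 6.6 -0.4 0"

```text
time_s: 13.67
position: [0.4782, 0.3645, 0.3589]
tcp_rot: [[-0.441, 0.898, -0.003], [0.898, 0.441, -0.002], [-0.001, -0.004, -1.0]]
force: [0.2, -0.4, -1.1]
opening: 0.246
grasp_force: 30.0
```

Run:
```python
from h import *
s=read_state(); print(np.round(s['position'],4),s['opening'],s['force'],rel([.478,.366,.21]))
d=cap('side');t=cap('top')
c=np.zeros((480,800,3),np.uint8);c[:,:400]=cv2.resize(d['image'][160:400,220:420],(400,480));c[:,400:]=cv2.resize(t['image'][200:320,130:230],(400,480));cv2.imwrite('pics/c5.png',c)
```

```text
[0.4782 0.3645 0.3589] 0.24634481115660922 [ 0.22511921 -0.39427947 -1.09186684] [0.05 0.03 4.96]
```

View pics/c5.png

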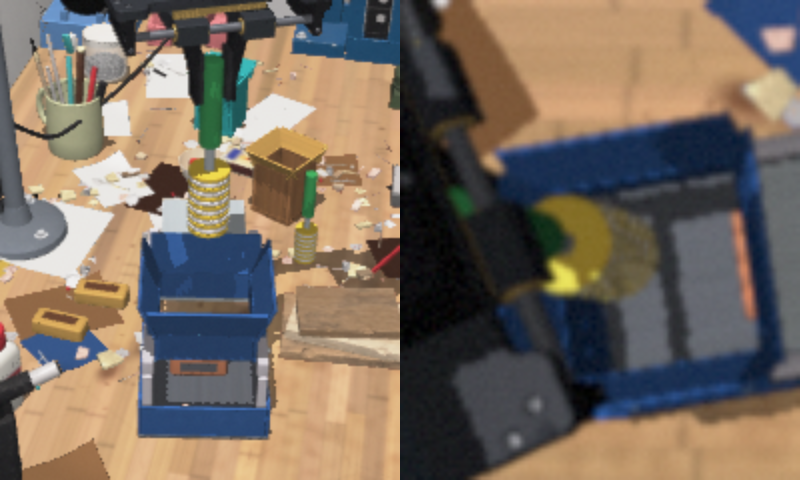

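Request:
send_rows --pt "0 0 0 0 0 0.7 0" --pt "0 0 0 0 0 1.4 0" --pt "0 0 0 0 0 2.1 0" --pt "0 0 0 0 0 2.8 0" --pt "0 0 0 0 0 3.5 0" --pt "0 0 0 0 0 4.2 0" --pt "0 0 0 0 0 4.9 0" --pt "0 0 0 0 0 4.9 0" --pt "0 0 0 0 0 4.9 0"

```text
time_s: 14.52
position: [0.4785, 0.3642, 0.213]
tcp_rot: [[-0.44, 0.898, -0.002], [0.898, 0.44, -0.001], [-0.0, -0.003, -1.0]]
force: [0.5, -0.0, -1.1]
opening: 0.244
grasp_force: 30.0
```

Request:
send_rows --pt "0 0 0 0 0 -0.8 0" --pt "0 0 0 0 0 -1.6 0" --pt "0 0 0 0 0 -2.4 0" --pt "0 0 0 0 0 -3.2 0" --pt "0 0 0 0 0 -4 0" --pt "0 0 0 0 0 -4.6 0" --pt "0 0 0 0 0 -4.6 0" --pt "0 0 0 0 0 -4.6 0" --pt "0 0 0 0 0 -3.8 0" --pt "0 0 0 0 0 -3 0" --pt "0 0 0 0 0 -2.2 0" --pt "0 0 0 0 0 -1.4 0" --pt "0 0 0 0 0 -0.6 0" --pt "0 0 0 0 0 0 0" --pt "0 0 0 0 0 0 0" --pt "0 0 0 0 0 0 0"

```text
time_s: 15.85
position: [0.4777, 0.3646, 0.2117]
tcp_rot: [[-0.441, 0.898, -0.004], [0.898, 0.441, -0.002], [-0.0, -0.005, -1.0]]
force: [0.2, -0.0, 0.2]
opening: 0.245
grasp_force: 30.0
```

Request:
send_rows --pt "0 0 0 0 0 -0.8 0" --pt "0 0 0 0 0 -1.6 0" --pt "0 0 0 0 0 -2.4 0" --pt "0 0 0 0 0 -3.2 0" --pt "0 0 0 0 0 -4 0" --pt "0 0 0 0 0 -4.6 0" --pt "0 0 0 0 0 -4.6 0" --pt "0 0 0 0 0 -4.6 0" --pt "0 0 0 0 0 -3.8 0" --pt "0 0 0 0 0 -3 0" --pt "0 0 0 0 0 -2.2 0" --pt "0 0 0 0 0 -1.4 0" --pt "0 0 0 0 0 -0.6 0" --pt "0 0 0 0 0 0 0" --pt "0 0 0 0 0 0 0" --pt "0 0 0 0 0 0 0"

```text
time_s: 17.18
position: [0.4776, 0.3647, 0.2115]
tcp_rot: [[-0.441, 0.898, -0.005], [0.898, 0.441, -0.002], [-0.0, -0.005, -1.0]]
force: [0.0, -0.2, -0.0]
opening: 0.244
grasp_force: 30.0
```

Run:
```python
from h import *
s=read_state(); print(np.round(s['position'],4),s['opening'],s['force'])
d=cap('side');h=cv2.cvtColor(d['image'],cv2.COLOR_BGR2HSV);print('pred tip',proj(d,np.array([.478,.3645,s['position'][2]-.151])))
m=cv2.inRange(h,(22,130,80),(34,255,255));m[:, :280]=0;m[:,370:]=0;m[:300]=0;m[400:]=0;print(np.argwhere(m).min(0) if m.any() else 0,np.argwhere(m).max(0) if m.any() else 0,m.sum()/255)
m=cv2.inRange(h,(50,150,50),(75,255,255));m[:,:280]=0;m[:,345:]=0;ys=np.argwhere(m[230:330]);print('green',len(ys))
```

```text
[0.4776 0.3647 0.2115] 0.2439669087952626 [ 0.00557053 -0.23540711 -0.04600538]
pred tip [321.453733   333.75682378]
[300 313] [315 332] 191.0
green 30
```

Request:
send_rows --pt "0 0 0 0 0 -0.8 0" --pt "0 0 0 0 0 -1.6 0" --pt "0 0 0 0 0 -2.4 0" --pt "0 0 0 0 0 -3.2 0" --pt "0 0 0 0 0 -4 0" --pt "0 0 0 0 0 -4.9 0" --pt "0 0 0 0 0 -4.9 0" --pt "0 0 0 0 0 -4.9 0"

```text
time_s: 17.9
position: [0.48, 0.366, 0.3641]
tcp_rot: [[-0.441, 0.898, 0.007], [0.898, 0.441, 0.003], [0.0, 0.007, -1.0]]
force: [-0.1, -0.0, -0.6]
opening: 0.245
grasp_force: 30.0
```

Run:
```python
from h import *
s=read_state(); print(np.round(s['position'],4))
d=cap('side');h=cv2.cvtColor(d['image'],cv2.COLOR_BGR2HSV);x,y,z=s['position'];print('pred tip',proj(d,np.array([x,y,z-.151])),'top',proj(d,np.array([x,y,z-.151+.075])))
m=cv2.inRange(h,(22,100,80),(34,255,255));m[:, :290]=0;m[:,350:]=0;m[:210]=0;m[300:]=0;q=np.argwhere(m);print(q.min(0),q.max(0))
print(rel([.4355,.004,z]))
# stand centre from wrist/top
t=cap('top');h=cv2.cvtColor(t['image'],cv2.COLOR_BGR2HSV);c=t['image'][250:330,335:410];cv2.imwrite('pics/st.png',cv2.resize(c,None,fx=7,fy=7,interpolation=2))
```

```text
[0.48   0.366  0.3641]
pred tip [322.30462448 274.78685903] top [323.35152439 242.37254827]
[237 312] [276 341]
[-10.18  -6.61  -0.09]
```

View pics/st.png

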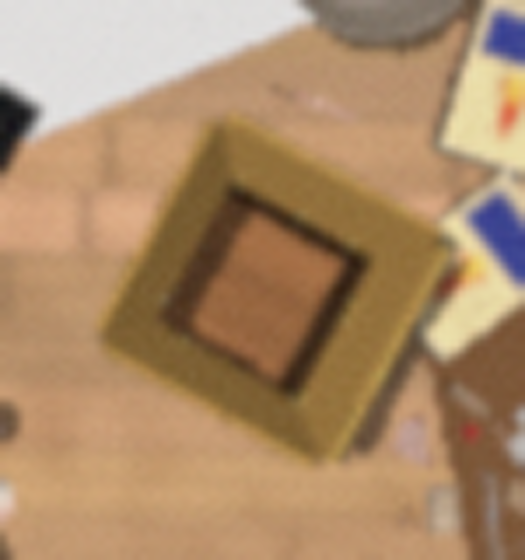

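Run:
```python
from h import *
t=cap('top');c=onplane(t,335+277/7,250+290/7,.095);print(c, onplane(t,335+270/7,250+290/7,.075)); print(rel([c[0],c[1],.364]))
```

```text
[0.43426006 0.00093416 0.095     ] [0.43435019 0.00068214 0.075     ]
[-10.25  -6.66  -0.13]
```

Request:
send_rows --pt "0 0 0 -0.8 -0.5 0 0" --pt "0 0 0 -1.6 -1 0 0" --pt "0 0 0 -2.4 -1.5 0 0" --pt "0 0 0 -3.2 -2 0 0" --pt "0 0 0 -4 -2.5 0 0" --pt "0 0 0 -4.8 -3 0 0" --pt "0 0 0 -5.6 -3.6 0 0" --pt "0 0 0 -6.4 -4.1 0 0" --pt "0 0 0 -7.2 -4.6 0 0" --pt "0 0 0 -8 -5.2 0 0" --pt "0 0 0 -8.8 -5.7 0 0" --pt "0 0 0 -9.6 -6.2 0 0" --pt "0 0 0 -10.1 -6.6 0 0" --pt "0 0 0 -10.1 -6.6 0 0" --pt "0 0 0 -10.1 -6.6 0 0" --pt "0 0 0 -10.1 -6.6 0 0"

```text
time_s: 19.38
position: [0.4344, 0.0068, 0.3598]
tcp_rot: [[-0.441, 0.898, -0.002], [0.898, 0.441, 0.001], [0.002, -0.001, -1.0]]
force: [0.7, 0.0, -1.3]
opening: 0.24
grasp_force: 30.0
```

Run:
```python
from h import *
print(np.round(read_state()['position'],4),rel([.4351,.006,.160]))
```

```text
[0.4344 0.0068 0.3598] [-0.05  0.02  6.66]
```

Request:
send_rows --pt "0 0 0 0 0 0.6 0" --pt "0 0 0 0 0 1.2 0" --pt "0 0 0 0 0 1.8 0" --pt "0 0 0 0 0 2.4 0" --pt "0 0 0 0 0 3 0" --pt "0 0 0 0 0 3.5 0" --pt "0 0 0 0 0 4 0" --pt "0 0 0 0 0 4.4 0" --pt "0 0 0 0 0 4.8 0" --pt "0 0 0 0 0 5.2 0" --pt "0 0 0 0 0 5.6 0" --pt "0 0 0 0 0 6 0" --pt "0 0 0 0 0 6.3 0" --pt "0 0 0 0 0 6.5 0" --pt "0 0 0 0 0 6.5 0"

```text
time_s: 20.63
position: [0.4341, 0.0073, 0.1644]
tcp_rot: [[-0.442, 0.897, -0.003], [0.897, 0.442, 0.001], [0.002, -0.002, -1.0]]
force: [0.2, 0.5, -0.6]
opening: 0.247
grasp_force: 30.0
```

Request:
send_rows --pt "0 0 0 0 0 0.2 0" --pt "0 0 0 0 0 0.2 0" --pt "0 0 0 0 0 0.2 0.3" --pt "0 0 0 0 0 0.2 0.5" --pt "0 0 0 0 0 0.2 0.6" --pt "0 0 0 0 0 0.2 0.6" --pt "0 0 0 0 0 0.2 0.6" --pt "0 0 0 0 0 -0.5 0.6" --pt "0 0 0 0 0 -1.3 0.6" --pt "0 0 0 0 0 -2.1 0.6" --pt "0 0 0 0 0 -3 0.6" --pt "0 0 0 0 0 -4 0.6" --pt "0 0 0 0 0 -5 0.6" --pt "0 0 0 0 0 -5.5 0.6" --pt "0 0 0 0 0 -5.5 0.6"

```text
time_s: 21.88
position: [0.437, 0.0057, 0.3344]
tcp_rot: [[-0.441, 0.898, 0.009], [0.898, 0.441, -0.002], [-0.006, 0.007, -1.0]]
force: [-0.3, -1.1, -0.2]
opening: 0.598
grasp_force: 0.0
```

Run:
```python
from h import *
s=read_state(); print(np.round(s['position'],4),np.round(s['joint_positions'],1))
t=cap('top');sd=cap('side');w=cap('wrist')
for n,d,roi in (('top',t,(340,260,410,320)),('side',sd,(340,180,400,270))):
    h=cv2.cvtColor(d['image'],cv2.COLOR_BGR2HSV);m=cv2.inRange(h,(50,150,50),(75,255,255));z=m*0;x0,y0,x1,y1=roi;z[y0:y1,x0:x1]=m[y0:y1,x0:x1]
    k=[c.reshape(-1,2) for c in cv2.findContours(z,0,1)[0] if cv2.contourArea(c)>8]
    print(n,[(a.min(0),a.max(0)) for a in k],'pred',proj(d,np.array([.435,.005,.196])))
c=np.zeros((480,800,3),np.uint8);c[:,:540]=w['image'][:,:540];c[:240,540:]=cv2.resize(sd['image'][170:290,300:430],(260,240));c[240:,540:]=cv2.resize(t['image'][180:300,220:350],(260,240))
cv2.imwrite('pics/c6.png',c)
```

```text
[0.437  0.0057 0.3344] [-14.    7.3  98.7   0.   73.5 -40.1]
top [] pred [378.8358928  290.74742485]
side [(array([373, 246], dtype=int32), array([377, 253], dtype=int32)), (array([362, 198], dtype=int32), array([369, 227], dtype=int32))] pred [365.79136975 199.38403796]
```

View pics/c6.png

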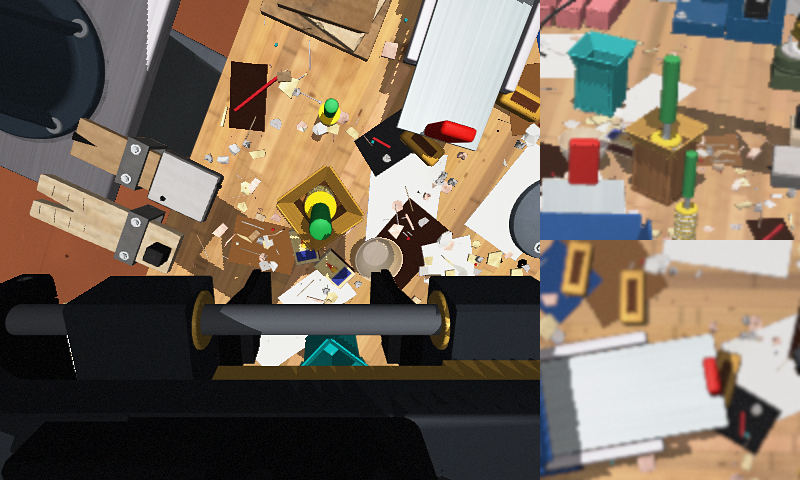

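Request:
send_rows --pt "0 0 0 0.5 0.8 0 0.5" --pt "0 0 0 1 1.6 0 0.5" --pt "0 0 0 1.5 2.4 0 0.5" --pt "0 0 1.4 2 3.2 0 0.5" --pt "0 0 2.8 2.5 4 0 0.5" --pt "0 0 4.2 2.9 4.5 0 0.5" --pt "0 0 5.6 2.9 4.5 0 0.5" --pt "0 0 7 2.9 4.5 0 0.5" --pt "0 0 8.4 2.9 4.5 0 0.5" --pt "0 0 9.8 2.9 4.5 0 0.5" --pt "0 0 11.2 2.9 4.5 0 0.5" --pt "0 0 12.6 2.9 4.5 0 0.5" --pt "0 0 14 2.9 4.5 0 0.5" --pt "0 0 15.4 2.9 4.5 0 0.5" --pt "0 0 16.8 2.9 4.5 0 0.5" --pt "0 0 18.2 2.9 4.5 0 0.5" --pt "0 0 19.6 2.9 4.5 0 0.5" --pt "0 0 21 2.9 4.5 0 0.5" --pt "0 0 21 2.9 4.5 0 0.5" --pt "0 0 21 2.9 4.5 0 0.5"

```text
time_s: 23.7
position: [0.5167, 0.1437, 0.3287]
tcp_rot: [[0.981, 0.196, -0.004], [0.196, -0.981, -0.0], [-0.004, -0.001, -1.0]]
force: [0.5, 0.1, -0.0]
opening: 0.5
grasp_force: 0.0
```

Run:
```python
from h import *
s=read_state(); print(np.round(s['position'],4),np.round(s['tcp_rot'],3).tolist(),rel([.5209,.1435,.1222]))
d=cap('wrist');h=cv2.cvtColor(d['image'],cv2.COLOR_BGR2HSV);m=cv2.inRange(h,(0,170,60),(6,255,255))
print('pred',proj(d,np.array([.5209,.1438,.15])))
for c in cv2.findContours(m,0,1)[0]:
    if cv2.contourArea(c)>150: print(cv2.boundingRect(c))
```

```text
[0.5167 0.1437 0.3287] [[0.981, 0.196, -0.004], [0.196, -0.981, -0.0], [-0.004, -0.001, -1.0]] [0.16 0.04 6.88]
pred [319.1294492  213.58525196]
(315, 191, 13, 40)
```

Request:
send_rows --pt "0 0 0 0.1 0 1 0.5" --pt "0 0 0 0.1 0 2 0.5" --pt "0 0 0 0.1 0 3 0.5" --pt "0 0 0 0.1 0 4 0.5" --pt "0 0 0 0.1 0 5 0.5" --pt "0 0 0 0.1 0 5.8 0.5" --pt "0 0 0 0.1 0 6.4 0.5" --pt "0 0 0 0.1 0 6.8 0.5" --pt "0 0 0 0.1 0 6.8 0.5" --pt "0 0 0 0.1 0 6.8 0" --pt "0 0 0 0.1 0 6.8 0" --pt "0 0 0 0.1 0 6.8 0" --pt "0 0 0 0.1 0 6.8 0" --pt "0 0 0 0.1 0 6.8 0"

```text
time_s: 24.92
position: [0.5211, 0.1444, 0.1275]
tcp_rot: [[0.981, 0.194, 0.002], [0.194, -0.981, 0.0], [0.002, 0.0, -1.0]]
force: [-0.6, 0.3, -0.1]
opening: 0.205
grasp_force: 0.0
```

Request:
send_rows --pt "0 0 0 0 -0.3 0 0" --pt "0 0 0 0 -0.6 0 0" --pt "0 0 0 0 -0.9 0 0" --pt "0 0 0 0 -1.2 0 0" --pt "0 0 0 0 -1.5 0 0" --pt "0 0 0 0 -1.8 0 0" --pt "0 0 0 0 -2.1 0 0" --pt "0 0 0 0 -2.4 0 0" --pt "0 0 0 0 -2.7 0 0" --pt "0 0 0 0 -3 0 0" --pt "0 0 0 0 -3.2 0 0" --pt "0 0 0 0 -3.3 0 0" --pt "0 0 0 0 -3.4 0 0" --pt "0 0 0 0 -3.4 0 0" --pt "0 0 0 0 -3.4 0 0"

```text
time_s: 26.17
position: [0.5028, 0.2425, 0.1274]
tcp_rot: [[0.981, 0.196, 0.004], [0.196, -0.981, -0.005], [0.003, 0.005, -1.0]]
force: [4.5, -12.0, 6.4]
opening: 0.16
grasp_force: 30.0
```

Request:
send_rows --pt "0 0 0 0 -0.1 0 0" --pt "0 0 0 0 -0.2 0 0" --pt "0 0 0 0 -0.2 0 0" --pt "0 0 0 0 -0.2 0 0"

```text
time_s: 26.5
position: [0.5027, 0.2426, 0.1273]
tcp_rot: [[0.98, 0.199, 0.005], [0.199, -0.98, -0.015], [0.001, 0.016, -1.0]]
force: [8.2, -29.7, 7.6]
opening: 0.161
grasp_force: 30.0
```

Request:
send_rows --pt "0 0 0 0 0.2 0 0" --pt "0 0 0 0 0.2 0 0.5" --pt "0 0 0 0 0.2 0 0.5" --pt "0 0 0 0 0.2 0 0.5" --pt "0 0 0 0 0.2 0 0.5" --pt "0 0 0 0 0.2 -1 0.5" --pt "0 0 0 0 0.2 -2.2 0.6" --pt "0 0 0 0 0.2 -3.4 0.6" --pt "0 0 0 0 0.2 -4.6 0.6" --pt "0 0 0 0 0.2 -5.8 0.6" --pt "0 0 0 0 0.2 -7 0.6" --pt "0 0 0 0 0.2 -7 0.6" --pt "0 0 0 0 0.2 -7 0.6"

```text
time_s: 27.58
position: [0.5011, 0.2457, 0.3387]
tcp_rot: [[0.981, 0.195, 0.004], [0.195, -0.981, 0.002], [0.005, -0.001, -1.0]]
force: [-0.1, -0.3, -1.2]
opening: 0.601
grasp_force: 0.0
```

```bash
cat >> h.py <<'E'
def brass(d,ref,R=90,show=None):
    "near each ref point return measured centre (z=.02) and length direction"
    hsv=cv2.cvtColor(d['image'],cv2.COLOR_BGR2HSV);m=cv2.inRange(hsv,(16,130,120),(27,255,255));out=[]
    m=cv2.morphologyEx(m,cv2.MORPH_CLOSE,np.ones((3,3)))
    for c in cv2.findContours(m,0,1)[0]:
        a=cv2.contourArea(c)
        if a<150: continue
        r=cv2.minAreaRect(c);P=np.array([onplane(d,*b,.02) for b in cv2.boxPoints(r)])
        e=[P[1]-P[0],P[2]-P[1]];L=[np.linalg.norm(x[:2]) for x in e];v=e[int(np.argmax(L))]
        if not(.04<max(L)<.085 and .02<min(L)<.05): continue
        out.append((np.round(P.mean(0)[:2],4).tolist(),round(np.degrees(np.arctan2(v[1],v[0]))%180,1),np.round(L,3).tolist(),np.round(r[0]).tolist()))
    return out
E
python3 - <<'E'
from h import *
s=read_state(); print(np.round(s['position'],4),np.round(s['joint_positions'],1))
d=cap('wrist');cv2.imwrite('pics/w5.png',d['image'])
for b in brass(d,0): print('w',b)
t=cap('top');cv2.imwrite('pics/t5.png',t['image'])
for b in brass(t,0): print('t',b)
for p in ([.652,.303,.02],[.619,.237,.02],[.527,.134,.02]): u=np.round(proj(d,np.array(p))).astype(int);print(u,cv2.cvtColor(d['image'],cv2.COLOR_BGR2HSV)[u[1]-12:u[1]+13:4,u[0]].tolist())
E
```

```text
[0.5011 0.2457 0.3387] [14.6 18.2 83.1  0.  78.4 93.4]
w ([0.2739, 0.1505], np.float64(95.9), [0.039, 0.067], [349.0, 345.0])
w ([0.4377, -0.1605], np.float64(89.0), [0.03, 0.062], [567.0, 289.0])
w ([0.3941, 0.078], np.float64(121.3), [0.04, 0.039], [412.0, 287.0])
w ([0.4549, -0.0354], np.float64(101.3), [0.076, 0.036], [494.0, 264.0])
w ([0.4342, 0.0895], np.float64(106.3), [0.04, 0.029], [411.0, 262.0])
w ([0.5204, 0.2226], np.float64(11.7), [0.056, 0.021], [338.0, 188.0])
w ([0.692, -0.0707], np.float64(78.7), [0.025, 0.078], [577.0, 106.0])
w ([0.6978, 0.0413], np.float64(84.3), [0.028, 0.043], [499.0, 84.0])
w ([0.6499, 0.3031], np.float64(172.6), [0.068, 0.027], [299.0, 80.0])
[299  79] [[10, 172, 110], [10, 178, 103], [10, 179, 101], [10, 177, 104], [11, 182, 109], [10, 181, 117], [9, 176, 107]]
[342 115] [[10, 171, 109], [10, 185, 99], [12, 184, 104], [10, 170, 105], [10, 176, 113], [11, 180, 112], [10, 174, 110]]
[398 196] [[22, 181, 240], [22, 175, 251], [10, 181, 97], [12, 184, 101], [9, 170, 48], [8, 170, 51], [19, 196, 120]]
```

```bash
sed -i 's/(16,130,120),(27,255,255)/(18,150,90),(27,255,255)/' h.py
python3 - <<'E'
from h import *
d=cap('wrist')
for b in brass(d,0):
    if b[0][0]>.48 and b[0][1]>.05: print(b)
hsv=cv2.cvtColor(d['image'],cv2.COLOR_BGR2HSV);m=cv2.inRange(hsv,(18,150,90),(27,255,255))
for p in ([.619,.237,.02],[.527,.134,.02]):
    u,v=np.round(proj(d,np.array(p))).astype(int);z=m*0;z[v-32:v+32,u-30:u+30]=m[v-32:v+32,u-30:u+30]
    q=cv2.connectedComponentsWithStats(z);i=1+np.argmax(q[2][1:,4]);print(q[2][i],(u,v));pts=np.argwhere(q[1]==i)[:,::-1].astype(np.float32);r=cv2.minAreaRect(pts);P=np.array([onplane(d,*b,.02) for b in cv2.boxPoints(r)]);print(P.mean(0),np.linalg.norm(P[1]-P[0]),np.linalg.norm(P[2]-P[1]),[np.degrees(np.arctan2(*(P[k+1]-P[k])[1::-1])) for k in (0,1)])
E
```

```text
([0.53, 0.1354], np.float64(164.3), [0.06, 0.03], [398.0, 191.0])
([0.6211, 0.2392], np.float64(179.6), [0.061, 0.027], [341.0, 109.0])
([0.6523, 0.3029], np.float64(172.4), [0.063, 0.027], [298.0, 74.0])
[328  85  27  50 680] (np.int64(342), np.int64(112))
[0.62111046 0.23917208 0.02      ] 0.06050570018557461 0.02686804804808255 [np.float64(-0.3966000698197641), np.float64(-89.19588584669123)]
[382 169  36  45 571] (np.int64(399), np.int64(194))
[0.52999825 0.13539141 0.02      ] 0.06029985930117262 0.02983817138179618 [np.float64(-15.672917159778427), np.float64(-106.73219979421279)]
```

Request:
send_rows --pt "0 0 -1.4 0 0.5 0 0.8" --pt "0 0 -2.8 0 1 0 1" --pt "0 0 -4.2 0 1.5 0 1" --pt "0 0 -5.6 0.1 2 0 1" --pt "0 0 -7 0.1 2.5 0.5 1" --pt "0 0 -8.4 0.1 3 1.2 1" --pt "0 0 -9.8 0.2 3.5 2 1" --pt "0 0 -11.2 0.2 3.8 3 1" --pt "0 0 -12.6 0.2 3.8 4 1" --pt "0 0 -12.6 0.2 3.8 4.6 1" --pt "0 0 -12.6 0.2 3.8 4.6 1" --pt "0 0 -12.6 0.2 3.8 4.6 1"

```text
time_s: 28.73
position: [0.5271, 0.1337, 0.1964]
tcp_rot: [[0.274, 0.962, -0.006], [0.962, -0.274, -0.0], [-0.002, -0.006, -1.0]]
force: [0.9, 1.0, -0.2]
opening: 1.0
grasp_force: 0.0
```

Run:
```python
from h import *
s=read_state();R=np.array(s['tcp_rot']); print(np.round(s['position'],4),np.round(s['joint_positions'],1),'y ang',np.degrees(np.arctan2(R[1,1],R[0,1])),rel([.5295,.1355,.004]))
d=cap('wrist')
for b in brass(d,0): print(b)
print(proj(d,np.array([.5295,.1355,.02])))
```

```text
[0.5271 0.1337 0.1964] [ 2.5 26.1 95.2  0.  59.1 18.3] y ang -15.874392685449866 [0.09 0.1  6.41]
([0.3911, 0.1103], np.float64(29.4), [0.05, 0.022], [206.0, 270.0])
([0.5299, 0.1348], np.float64(164.2), [0.06, 0.028], [322.0, 214.0])
([0.6212, 0.2386], np.float64(0.4), [0.061, 0.027], [387.0, 83.0])
[321.96877731 214.08445874]
```

Request:
send_rows --pt "0 0 0 0.1 0.1 0.9 1" --pt "0 0 0 0.1 0.1 1.8 1" --pt "0 0 0 0.1 0.1 2.7 1" --pt "0 0 0 0.1 0.1 3.6 1" --pt "0 0 0 0.1 0.1 4.4 1" --pt "0 0 0 0.1 0.1 5.1 1" --pt "0 0 0 0.1 0.1 5.7 1" --pt "0 0 0 0.1 0.1 6.2 1" --pt "0 0 0 0.1 0.1 6.2 1" --pt "0 0 0 0.1 0.1 6.2 0.6" --pt "0 0 0 0.1 0.1 6.2 0.6" --pt "0 0 0 0.1 0.1 6.2 0.6" --pt "0 0 0 0.1 0.1 6.2 0.6"

```text
time_s: 29.87
position: [0.5332, 0.136, 0.0139]
tcp_rot: [[0.273, 0.962, 0.002], [0.962, -0.273, 0.0], [0.001, 0.002, -1.0]]
force: [-2.3, 1.2, 0.6]
opening: 0.781
grasp_force: 0.7
```

Request:
send_rows --pt "0 0 0 0 0 0 1" --pt "0 0 0 0 0 0 1" --pt "0 0 0 0 0 0.2 1" --pt "0 0 0 0 0 0.3 1" --pt "0 0 0 0 0 0.3 1" --pt "0 0 0 0 0 0.3 0.5" --pt "0 0 0 0 0 0.3 0.3" --pt "0 0 0 0 0 0.3 0" --pt "0 0 0 0 0 0.3 0" --pt "0 0 0 0 0 0.3 0" --pt "0 0 0 0 0 0.3 0"

```text
time_s: 30.78
position: [0.532, 0.1358, 0.0034]
tcp_rot: [[0.273, 0.962, -0.001], [0.962, -0.273, -0.0], [-0.0, -0.001, -1.0]]
force: [-0.6, 0.3, -0.0]
opening: 0.71
grasp_force: 30.0
```

Request:
send_rows --pt "0 0 0 0 0 -0.6 0" --pt "0 0 0 0 0 -1.6 0" --pt "0 0 0 0 0 -2.6 0" --pt "0 0 0 0 0 -3.6 0" --pt "0 0 0 0 0 -4.6 0" --pt "0 0 0 0 0 -5.6 0" --pt "0 0 0 0 0 -6.6 0" --pt "0 0 0 0 0 -7.6 0" --pt "0 0 0 0 0 -8.2 0" --pt "0 0 -0.5 0.8 -0.4 -8.2 0" --pt "0 0 -1.1 1.6 -0.8 -8.2 0" --pt "0 0 -1.7 2.4 -1.3 -8.2 0" --pt "0 0 -2.3 3.2 -1.8 -8.2 0" --pt "0 0 -2.9 4 -2.2 -8.2 0" --pt "0 0 -3.5 4.8 -2.7 -8.2 0" --pt "0 0 -4.1 5.6 -3.1 -8.2 0" --pt "0 0 -4.7 6.4 -3.5 -8.2 0" --pt "0 0 -5.4 6.9 -3.8 -8.2 0" --pt "0 0 -5.4 6.9 -3.8 -8.2 0" --pt "0 0 -5.4 6.9 -3.8 -8.2 0"

```text
time_s: 32.45
position: [0.4783, 0.3665, 0.2487]
tcp_rot: [[-0.195, 0.981, -0.001], [0.981, 0.195, -0.001], [-0.001, -0.002, -1.0]]
force: [0.1, -0.7, -1.8]
opening: 0.707
grasp_force: 30.0
```

Run:
```python
from h import *
s=read_state();R=np.array(s['tcp_rot']); print(np.round(s['position'],4),s['opening'],'y ang',np.degrees(np.arctan2(R[1,1],R[0,1])),rel([.478,.366,.14]))
d=cap('wrist')
for b in brass(d,0): print(b)
```

```text
[0.4783 0.3665 0.2487] 0.7067795749823392 y ang 11.24255059536114 [-0.01 -0.01  3.62]
([0.6446, 0.3063], np.float64(173.2), [0.03, 0.048], [441.0, 279.0])
```

Request:
send_rows --pt "0 0 0 -0.4 0 0.8 0" --pt "0 0 0 -0.7 0 1.6 0" --pt "0 0 0 -0.7 0 2.4 0" --pt "0 0 0 -0.7 0 3 0" --pt "0 0 0 -0.7 0 3.4 0" --pt "0 0 0 -0.7 0 3.4 0" --pt "0 0 0 -0.7 0 3.4 0.82" --pt "0 0 0 -0.7 0 3.4 0.82" --pt "0 0 0 -0.7 0 3.4 0.82" --pt "0 0 0 -0.7 0 3.4 0.82" --pt "0 0 0 -0.7 0 2.6 0.82" --pt "0 0 0 -0.7 0 1.6 0.82" --pt "0 0 0 -0.7 0 0.6 0.82" --pt "0 0 0 -0.7 0 -0.4 0.8" --pt "0 0 0 -0.7 0 -0.6 0.6" --pt "0 0 0 -0.7 0 -0.6 0.6"

```text
time_s: 33.83
position: [0.4851, 0.3465, 0.2715]
tcp_rot: [[-0.194, 0.981, 0.008], [0.981, 0.194, 0.004], [0.002, 0.008, -1.0]]
force: [-0.2, 0.2, -0.4]
opening: 0.719
grasp_force: 0.0
```

Run:
```python
from h import *
s=read_state();R=np.array(s['tcp_rot']); print(np.round(s['position'],4),np.round(s['joint_positions'],1),s['opening'],rel([.6212,.2388,.26]))
d=cap('wrist')
for b in brass(d,0): print(b)
t=cap('top')
print([b for b in brass(t,0)])
```

```text
[0.4851 0.3465 0.2715] [24.8 24.8 83.4 -0.  71.3 13.6] 0.7190184615059126 [-4.4   3.75  0.41]
([0.6517, 0.3049], np.float64(173.3), [0.029, 0.062], [437.0, 259.0])
([0.4908, 0.3203], np.float64(11.1), [0.075, 0.037], [319.0, 225.0])
[([0.6509, 0.3021], np.float64(173.4), [0.058, 0.025], [239.0, 194.0])]
```

Request:
send_rows --pt "0 0 1.4 -0.4 0.3 0 0.6" --pt "0 0 2.8 -0.8 0.6 0 0.6" --pt "0 0 4.2 -1.2 0.9 0 0.6" --pt "0 0 5.6 -1.6 1.2 0 0.6" --pt "0 0 7 -2 1.6 0 0.6" --pt "0 0 8.4 -2.4 2 0 0.6" --pt "0 0 9.8 -2.8 2.4 0 0.6" --pt "0 0 11.2 -3.2 2.8 0 0.6" --pt "0 0 12.6 -3.6 3.2 0 0.6" --pt "0 0 14 -4 3.5 0 0.6" --pt "0 0 15.4 -4.4 3.7 0 0.6" --pt "0 0 16.8 -4.4 3.7 0.6 0.6" --pt "0 0 18.2 -4.4 3.7 1.4 0.6" --pt "0 0 19.6 -4.4 3.7 2.2 0.6" --pt "0 0 20.2 -4.4 3.7 2.6 0.6" --pt "0 0 20.2 -4.4 3.7 2.6 0.6" --pt "0 0 20.2 -4.4 3.7 2.6 0.6"

```text
time_s: 35.35
position: [0.6163, 0.2371, 0.187]
tcp_rot: [[1.0, 0.004, -0.005], [0.004, -1.0, -0.001], [-0.005, 0.001, -1.0]]
force: [-0.7, 0.6, -0.2]
opening: 0.601
grasp_force: 0.0
```

```bash
cat > m.py <<'E'
from h import *
import sys
s=read_state();R=np.array(s['tcp_rot']); print(np.round(s['position'],4),np.round(s['joint_positions'],1),'y',np.degrees(np.arctan2(R[1,1],R[0,1])))
for b in brass(cap('wrist'),0):
    if b[0][0]>.45: print(b,'rel',rel([*b[0],.006]))
E
python3 m.py
```

```text
[0.6163 0.2371 0.187 ] [ 11.4  35.3  78.4   0.   66.6 101.1] y -89.75772586170083
([0.6224, 0.2393], np.float64(0.6), [0.025, 0.06], [316.0, 214.0]) rel [ 0.18 -0.07  6.09]
([0.6543, 0.3023], np.float64(172.3), [0.062, 0.027], [252.0, 181.0]) rel [ 1.25 -2.16  6.08]
```

Request:
send_rows --pt "0 0 0 0.2 -0.1 0.9 0.5" --pt "0 0 0 0.2 -0.1 1.8 0.5" --pt "0 0 0 0.2 -0.1 2.7 0.5" --pt "0 0 0 0.2 -0.1 3.6 0.5" --pt "0 0 0 0.2 -0.1 4.4 0.5" --pt "0 0 0 0.2 -0.1 5.1 0.5" --pt "0 0 0 0.2 -0.1 5.7 0.5" --pt "0 0 0 0.2 -0.1 6.1 0.5" --pt "0 0 0 0.2 -0.1 6.1 0.5" --pt "0 0 0 0.2 -0.1 6.1 0.5" --pt "0 0 0 0.2 -0.1 6.1 0" --pt "0 0 0 0.2 -0.1 6.1 0" --pt "0 0 0 0.2 -0.1 6.1 0" --pt "0 0 0 0.2 -0.1 6.1 0" --pt "0 0 0 0.2 -0.1 6.1 0"

```text
time_s: 36.65
position: [0.6247, 0.2407, 0.008]
tcp_rot: [[1.0, 0.003, 0.002], [0.003, -1.0, 0.001], [0.002, -0.001, -1.0]]
force: [-0.5, 0.7, 4.3]
opening: 0.323
grasp_force: 30.0
```

Request:
send_rows --pt "0 0 0 0 0 -0.6 0" --pt "0 0 0 0 0 -1.6 0" --pt "0 0 0 0 0 -2.6 0" --pt "0 0 0 0 0 -3.6 0" --pt "0 0 0 0 0 -4.6 0" --pt "0 0 0 0 0 -5.6 0" --pt "0 0 0 0 0 -6.6 0" --pt "0 0 0 0 0 -7.6 0" --pt "0 0 0 0 0 -8 0" --pt "0 0 -0.3 -0.6 -0.5 -8 0" --pt "0 0 -0.6 -1.2 -1.1 -8 0" --pt "0 0 -0.9 -1.8 -1.7 -8 0" --pt "0 0 -1.2 -2.4 -2.3 -8 0" --pt "0 0 -1.5 -3 -2.8 -8 0" --pt "0 0 -1.8 -3.6 -3.3 -8 0" --pt "0 0 -2.1 -4.2 -3.9 -8 0" --pt "0 0 -2.1 -4.9 -4.6 -8 0" --pt "0 0 -2.1 -4.9 -4.6 -8 0" --pt "0 0 -2.1 -4.9 -4.6 -8 0" --pt "0 0 -2.1 -4.9 -4.6 -8 0"

```text
time_s: 38.32
position: [0.4761, 0.3777, 0.2455]
tcp_rot: [[0.983, 0.186, -0.001], [0.186, -0.983, -0.001], [-0.001, 0.001, -1.0]]
force: [0.3, -0.4, -2.7]
opening: 0.317
grasp_force: 30.0
```

```bash
python3 m.py; python3 -c "
from h import *
print(rel([.4757,.378,.14]),read_state()['opening'])"
```

```text
[0.4761 0.3777 0.2455] [ 27.9  27.5  83.1  -0.   69.5 107.2] y -79.3062325930489
([0.6525, 0.3048], np.float64(172.1), [0.061, 0.029], [418.0, 59.0]) rel [5.32 3.45 7.99]
[-0.02 -0.03  3.52] 0.31573758698681215
```

Request:
send_rows --pt "0 0 0 0 0 0.8 0" --pt "0 0 0 0 0 1.6 0" --pt "0 0 0 0 0 2.4 0" --pt "0 0 0 0 0 3.1 0" --pt "0 0 0 0 0 3.6 0" --pt "0 0 0 0 0 3.6 0" --pt "0 0 0 0 0 3.6 0.44" --pt "0 0 0 0 0 3.6 0.44" --pt "0 0 0 0 0 3.6 0.44" --pt "0 0 0 0 0 3.6 0.44" --pt "0 0 0 0 0 2.8 0.44" --pt "0 0 0 0 0 1.8 0.44" --pt "0 0 0 0 0 0.8 0.44" --pt "0 0 0 0 0 0 0.7" --pt "0 0 0 0 0 -0.5 1" --pt "0 0 0 0 0 -0.5 1"

```text
time_s: 39.7
position: [0.479, 0.3796, 0.2674]
tcp_rot: [[0.983, 0.185, 0.01], [0.185, -0.983, 0.005], [0.011, -0.003, -1.0]]
force: [0.5, -0.3, 0.3]
opening: 0.582
grasp_force: 0.0
```

```bash
python3 m.py; python3 -c "
from h import *
t=cap('top');print(brass(t,0))
h=cv2.cvtColor(t['image'],cv2.COLOR_BGR2HSV);m=cv2.inRange(h,(0,150,90),(6,255,255));m[:150]=0;m[190:]=0;m[:,:155]=0;m[:,195:]=0;q=np.argwhere(m);c=(q.min(0)+q.max(0))/2;print(len(q),q.min(0),q.max(0),onplane(t,c[1],c[0],.106))
print(rel([.66,.304,.22]))"
```

```text
[0.479  0.3796 0.2674] [ 27.9  26.2  81.7   0.   71.4 107.3] y -79.32558704785194
([0.452, 0.3706], np.float64(11.3), [0.033, 0.078], [322.0, 230.0]) rel [-0.95  0.13  8.62]
([0.4709, 0.3262], np.float64(13.0), [0.034, 0.077], [360.0, 222.0]) rel [-0.61  1.7   8.62]
([0.6523, 0.3046], np.float64(172.4), [0.061, 0.029], [414.0, 70.0]) rel [5.2  3.53 8.65]
[]
6 [162 164] [174 178] [0.68546094 0.43000957 0.106     ]
[5.55 3.56 1.43]
```

Request:
send_rows --pt "0 0 -1.4 0.6 0.4 0 1" --pt "0 0 -2.8 1.2 0.8 0 1" --pt "0 0 -4.2 1.8 1.2 0 1" --pt "0 0 -5.6 2.4 1.6 0 1" --pt "0 0 -7 3 2 0 1" --pt "0 0 -8.4 3.6 2.4 0 1" --pt "0 0 -9.8 4.2 2.8 0 1" --pt "0 0 -11.2 4.8 3.2 0.3 1" --pt "0 0 -12.6 5.4 3.6 0.9 1" --pt "0 0 -14 5.5 3.6 1.5 1" --pt "0 0 -14.3 5.5 3.6 1.9 1" --pt "0 0 -14.3 5.5 3.6 1.9 1" --pt "0 0 -14.3 5.5 3.6 1.9 1"

```text
time_s: 40.88
position: [0.6571, 0.3019, 0.2017]
tcp_rot: [[0.138, 0.99, -0.005], [0.99, -0.138, -0.001], [-0.002, -0.005, -1.0]]
force: [-0.1, 0.5, -0.5]
opening: 1.003
grasp_force: 0.0
```

```bash
python3 m.py; python3 -c "
from h import *
print(rel([.659,.3035,.006]))"
```

```text
[0.6571 0.3019 0.2017] [15.8 39.4 67.2  0.  73.7 23.8] y -7.910244647244263
([0.9352, 0.0735], np.float64(172.3), [0.043, 0.024], [577.0, 370.0]) rel [-6.29 10.21  6.57]
([0.8745, 0.0871], np.float64(17.9), [0.044, 0.02], [526.0, 366.0]) rel [-6.11  8.15  6.57]
([0.6535, 0.305], np.float64(172.1), [0.059, 0.029], [316.0, 212.0]) rel [ 0.07 -0.15  6.58]
[0.05 0.04 6.58]
```

Request:
send_rows --pt "0 0 0 0.1 0 0.9 1" --pt "0 0 0 0.1 0 1.8 1" --pt "0 0 0 0.1 0 2.7 1" --pt "0 0 0 0.1 0 3.6 1" --pt "0 0 0 0.1 0 4.4 1" --pt "0 0 0 0.1 0 5 1" --pt "0 0 0 0.1 0 5.6 1" --pt "0 0 0 0.1 0 6.1 1" --pt "0 0 0 0.1 0 6.5 1" --pt "0 0 0 0.1 0 6.5 1" --pt "0 0 0 0.1 0 6.5 1" --pt "0 0 0 0.1 0 6.5 0.5" --pt "0 0 0 0.1 0 6.5 0.3" --pt "0 0 0 0.1 0 6.5 0" --pt "0 0 0 0.1 0 6.5 0" --pt "0 0 0 0.1 0 6.5 0" --pt "0 0 0 0.1 0 6.5 0"

```text
time_s: 42.35
position: [0.6582, 0.3056, 0.0102]
tcp_rot: [[0.136, 0.991, -0.001], [0.991, -0.136, 0.0], [-0.0, -0.001, -1.0]]
force: [-3.6, 0.4, 4.0]
opening: 0.71
grasp_force: 30.0
```

Request:
send_rows --pt "0 0 0 0 0 -0.6 0" --pt "0 0 0 0 0 -1.6 0" --pt "0 0 0 0 0 -2.6 0" --pt "0 0 0 0 0 -3.6 0" --pt "0 0 0 0 0 -4.6 0" --pt "0 0 0 0 0 -5.6 0" --pt "0 0 0 0 0 -6.6 0" --pt "0 0 0 0 0 -7.6 0" --pt "0 0 0 0 0 -8 0" --pt "0 0 -0.5 0.1 -0.8 -8 0" --pt "0 0 -1 0.3 -1.6 -8 0" --pt "0 0 -1.5 0.4 -2.4 -8 0" --pt "0 0 -2 0.6 -3.2 -8 0" --pt "0 0 -2.5 0.8 -4 -8 0" --pt "0 0 -3 1 -4.8 -8 0" --pt "0 0 -3.5 1.1 -5.6 -8 0" --pt "0 0 -3.8 1.2 -6.2 -8 0" --pt "0 0 -3.8 1.2 -6.2 -8 0" --pt "0 0 -3.8 1.2 -6.2 -8 0" --pt "0 0 -3.8 1.2 -6.2 -8 0"

```text
time_s: 44.02
position: [0.4803, 0.3663, 0.2489]
tcp_rot: [[-0.193, 0.981, 0.001], [0.981, 0.193, -0.001], [-0.001, 0.0, -1.0]]
force: [0.1, 0.1, -4.0]
opening: 0.71
grasp_force: 30.0
```

```bash
python3 -c "
from h import *
s=read_state();print(s['position'],s['opening'],rel([.478,.366,.15]))"
```

```text
[0.48025485 0.3662637  0.24886799] 0.7104880638727586 [ 0.01 -0.08  3.3 ]
```

Request:
send_rows --pt "0 0 0 0 -0.1 0.8 0" --pt "0 0 0 0 -0.1 1.6 0" --pt "0 0 0 0 -0.1 2.4 0" --pt "0 0 0 0 -0.1 3 0" --pt "0 0 0 0 -0.1 3.3 0" --pt "0 0 0 0 -0.1 3.3 0" --pt "0 0 0 0 -0.1 3.3 0.82" --pt "0 0 0 0 -0.1 3.3 0.82" --pt "0 0 0 0 -0.1 3.3 0.82" --pt "0 0 0 0 -0.1 3.3 0.82" --pt "0 0 0 0 -0.1 2.5 0.82" --pt "0 0 0 0 -0.1 1.5 0.82" --pt "0 0 0 0 -0.1 0.5 0.82" --pt "0 0 0 0 -0.1 -0.5 0.82" --pt "0 0 0 -0.6 -0.1 -1.5 0.82" --pt "0 0 0 -1.4 -0.1 -2.3 0.82" --pt "0 0 0 -2.2 -0.1 -3 0.82" --pt "0 0 0 -2.8 -0.1 -3.5 0.82" --pt "0 0 0 -2.8 -0.1 -3.5 0.82" --pt "0 0 0 -2.8 -0.1 -3.5 0.82"

```text
time_s: 45.68
position: [0.4936, 0.2832, 0.3566]
tcp_rot: [[-0.192, 0.981, 0.004], [0.981, 0.192, 0.002], [0.001, 0.004, -1.0]]
force: [-0.4, 0.4, 0.0]
opening: 0.817
grasp_force: 0.0
```

Run:
```python
from h import *
w=cap('wrist');sd=cap('side');c=np.zeros((480,800,3),np.uint8);c[:,:440]=w['image'][:,100:540] ;c[:,440:]=cv2.resize(sd['image'][170:390,240:405],(360,480));cv2.imwrite('pics/end.png',c);print(read_state()['position'])
```

```text
[0.49224845 0.28386057 0.35424072]
```

View pics/end.png

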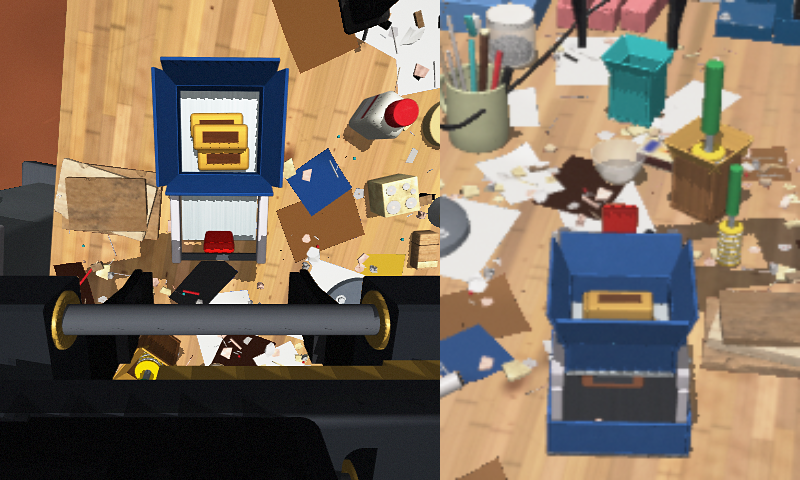

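The last picture shows three brass ingots in the shaft around (222,140). The gate grip is home at (219,243), the copper is in the tray at (612,381), the brush is in its stand at (712,110), and the bottle is standing at (385,115).

```bash
python3 -c "
from rig import bot
print(bot.hand_in())"
```

```text
the job is handed in; nothing more can be done
None
```

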